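# Put the beads away and clear the cutting mat

### The arm

A 6-joint arm with a two-finger parallel gripper is mounted at the origin on the work surface. World frame = base frame: x ahead of the robot, y to its left, z up, the work surface at z = 0. Lengths are in m, angles in rad, forces in N, time in s.
With the tool pointing down it reaches from about 0.2 to 0.875 m from the base axis. Payload 3.4 kg.
Tool frame: the origin (TCP) lies between the finger pads; the fingertips stand 25 mm ahead of it and the grasp point (between the pads) lies 6 mm ahead of it (r.nose_length is the z of the fingertips in the tool frame, in m); z points along the fingers, y is the line along which they close (so a half turn about z gives the same grasp; the last joint's range is limited). The gripper opens to 94 mm and grips with 3 to 60 N. Pads are 16 mm wide; open, the fingers measure 119 mm over their backs; the gripper's body (75 mm by 177 mm) begins 78 mm behind the grasp point.
Start: joints at [-1.427, 0.276, 1.505, -0, 1.361, -0.121], TCP at [0.15, -0.555, 0.23] pointing down, gripper open.
Joint ranges: [-2.89, 2.89], [-0.75, 2.08], [0.22, 2.7], [-1.18, 4.32], [0.11, 2.71], [-2.7, 2.7]. Speed limits (rad/s): [2.57, 2.57, 3.14, 3.14, 3.14, 3.14].

### API

Orientations are given as a unit quaternion [w, x, y, z].
In Python, from plant import r, gripper_to, inverse_kinematics, vision, models, telemetry gives the robot as it stands. Calls block until the motion is done:
- r.move_to(position, orientation): joint-space move of the TCP to a pose.
- r.move_l(position, rot=None, vel=0.15, guard=None): straight line of the TCP; rot=None keeps the orientation; vel is the mean speed in m/s. With guard (N) it stops when the force on the tool has changed by that much, and returns True; else False.
- r.movej(angles): joint-space move.
- gripper_to(opening, f_grip=None): finger opening in m; f_grip is the grip in N (None keeps the last); returns when the fingers have stopped.
- r.hold(seconds).
- inverse_kinematics(position, orientation): joint angles nearest the present ones, or None.
- vision.snapshot(name): name is "side" or "top" or "wrist"; returns the picture (420x560x3 uint8, red, green, blue); there is no depth.
- vision.get_calibration(name): a dict with "fx", "fy", "cx", "cy" (pixels), "position" and "orientation" of the camera in the world. Camera axes: x right, y down, z forward; pixel columns grow to the right and rows downward; lengths in m; the calibration is good to about 2 mm. The wrist camera is an equidistant fisheye: a pixel r from the principal point sees the ray r / f radians off the axis. A picture is of the moment at which its call begins: read the wrist's pose just before it. get_calibration takes no time and is no camera call; for the wrist camera it gives the pose at the moment of the call.
A pose or a line that the arm cannot do raises r.PlanningError and nothing moves.
- r.sign_off(): hands the job in; it is judged then, once.
Trained networks look in the newest picture that a camera, given by its name, has taken for a name from the list of things; names that differ only in an ending like _2 or _b are one class to them, and where a whole thing is asked for, a point or a joint stands for the part that bears it (a point fixed in the world has none). Each returns a list of dicts, best first, with "score" (0 to 1); they miss things now and then, are a little off and sometimes report something else, mostly with a low value. They report only what shows in the picture. A call takes as long as a camera call.
- models.boxes_of(thing, camera): "at" ([x, y, z] in m, in world coordinates, good to about 4 mm: the middle of the surface that is visible of it).
- models.regions_of(thing, camera): "pixels" (420x560 bool, what is visible of it).
- models.mark_of(thing, camera): "at" ([x, y, z] in m, in world coordinates, good to about 4 mm: a listed point, or the origin of a listed thing).
Readings, each from a call of its own:
- telemetry.current_t(): time.
- telemetry.current_joints(): joint angles.
- telemetry.current_dq(): joint speeds.
- telemetry.current_joint_efforts(): joint torques, N m.
- telemetry.current_ee_pos(): TCP position.
- telemetry.current_tool_rot(): TCP orientation.
- telemetry.current_wrist_force(): force on the tool from outside, world axes, zero at the start.
- telemetry.current_torque(): the same for the moment, N m.
- telemetry.current_opening(): finger opening in m.
- telemetry.current_finger_force(): force on a finger pad.
Only numpy, scipy, OpenCV 4.12 (cv2) and the standard library are available. Lean on these libraries where they do the work, as an engineer would, in place of code of your own. Each camera call takes 0.05 s, during which the arm holds its last target. There are 200 camera calls.

### The job

Tidy up after a trimming job at the sewing table: pour all the beads from the white cup into the blue notions box, then shut the box's lid fully, and stand the empty cup upright in the middle of the cork coaster. Put every paper ball and foam-board offcut from the cutting mat into the grey scrap bin, and leave the thread, pincushion and scissors where they are.

Things in the scene. Friction and masses are not known exactly. Their poses are not given: they have to be found in the camera images.
- cup: White round tapered cup, loose, upright at first, holding the beads. 60 mm high, radius 24 mm at the foot, 36 mm at the rim, wall 3 mm, floor 5 mm, 120 g. Black straight octagonal rubber collar from 19 to 45 mm up, 66 mm across flats: grip two opposite flats (facing the cup's x, y and diagonals) or it may swing in the fingers. Origin: centre of its underside; z up to the mouth.
- coaster: Round cork coaster, fixed to the table, radius 50 mm, 5 mm thick. Origin: centre of its underside, on the table.
- box: Blue open notions box fixed to the table, outside 120 mm (its x) by 150 mm (its y), 55 mm high, walls and floor 5 mm. Origin: centre of its underside, z up. Its lid is hinged along the +x edge of the rim, so the open lid stands up on the box's +x side.
- lid (a joint): Angle of the box's white lid, a 6 mm plate 120 mm from hinge to free edge: 0 shut, 1.57 upright, 1.6 to 1.8 at the start. The stiff hinge holds it wherever it is left; a few newtons on its back (the side away from the box) near the free edge, then down on top, shut it. Midway along, 90 mm from the hinge, a knob 28 mm across stands 43 mm out of its outer face.
- lid_hinge (a point): Middle of the lid's hinge line, on the +x rim of the box; the hinge line runs along the box's y.
- mat: Green cutting mat with a pale grid, fixed to the table, 280 mm (its x) by 200 mm (its y), 3 mm thick. Origin: centre of its underside.
- bin: Low grey open scrap bin, fixed to the table, outside 140 mm (its x) by 130 mm (its y), 55 mm high, walls and floor 4 mm. Origin: centre of its underside, z up.
- bead0_center (a point): Centre of a smooth, slippery round bead, 16 mm across, 10 g (purple). 7 or all of the eight beads are there, in the cup at first; None if absent.
- bead1_center (a point): Centre of a smooth, slippery round bead, 16 mm across, 10 g (orange). 7 or all of the eight beads are there, in the cup at first; None if absent.
- bead2_center (a point): Centre of a smooth, slippery round bead, 16 mm across, 10 g (blue). 7 or all of the eight beads are there, in the cup at first; None if absent.
- bead3_center (a point): Centre of a smooth, slippery round bead, 16 mm across, 10 g (purple). 7 or all of the eight beads are there, in the cup at first; None if absent.
- bead4_center (a point): Centre of a smooth, slippery round bead, 16 mm across, 10 g (orange). 7 or all of the eight beads are there, in the cup at first; None if absent.
- bead5_center (a point): Centre of a smooth, slippery round bead, 16 mm across, 10 g (blue). 7 or all of the eight beads are there, in the cup at first; None if absent.
- bead6_center (a point): Centre of a smooth, slippery round bead, 16 mm across, 10 g (purple). 7 or all of the eight beads are there, in the cup at first; None if absent.
- bead7_center (a point): Centre of a smooth, slippery round bead, 16 mm across, 10 g (orange). 7 or all of the eight beads are there, in the cup at first; None if absent.
- scrap0: Crumpled cream paper ball, about 38 mm across, 12 g, lying on the mat at first. Origin: on its underside as built, 19 mm from its middle along its z. 4 to 6 of the six scraps are there; None if absent.
- scrap1: Crumpled cream paper ball, about 38 mm across, 12 g, lying on the mat at first. Origin: on its underside as built, 19 mm from its middle along its z. 4 to 6 of the six scraps are there; None if absent.
- scrap2: Crumpled cream paper ball, about 38 mm across, 12 g, lying on the mat at first. Origin: on its underside as built, 19 mm from its middle along its z. 4 to 6 of the six scraps are there; None if absent.
- scrap3: Foam-board offcut, white with an orange core, 50 mm (its x) by 22 mm (its y) by 15 mm, 12 g, lying on the mat at first. Origin: centre of its underside. 4 to 6 of the six scraps are there; None if absent.
- scrap4: Foam-board offcut, white with an orange core, 50 mm (its x) by 22 mm (its y) by 15 mm, 12 g, lying on the mat at first. Origin: centre of its underside. 4 to 6 of the six scraps are there; None if absent.
- scrap5: Foam-board offcut, white with an orange core, 50 mm (its x) by 22 mm (its y) by 15 mm, 12 g, lying on the mat at first. Origin: centre of its underside. 4 to 6 of the six scraps are there; None if absent.
- thread: Red thread spool, standing, 32 mm across, 50 mm high, loose; not part of the job. Origin: centre of its underside.
- pincushion: Red pincushion, 80 mm across, 38 mm high, loose; not part of the job. Origin: centre of its underside.
- scissors: Scissors with black handles, lying, about 170 mm long, loose; not part of the job. Origin: at the pivot; its x runs towards the points.

How it is judged:
On the way, in this order (a step that is already met when the one before it is completed fails the run):
1. the cup is tipped by more than 50 degrees over the open box (angle between cup's own z axis and vertical above 0.88 rad and horizontal distance between cup and box below 0.14 m and height (world z) of cup above 0.06 m and value of joint lid above 1 rad).
2. all the beads are in the box (x of bead0_center in the frame of box between -0.06 and 0.06 m and y of bead0_center in the frame of box between -0.075 and 0.075 m and z of each of bead0_center, bead1_center, bead2_center, bead3_center, bead4_center, bead5_center, bead6_center, bead7_center in the frame of box below 0.056 m and x of bead1_center in the frame of box between -0.06 and 0.06 m and y of bead1_center in the frame of box between -0.075 and 0.075 m and x of bead2_center in the frame of box between -0.06 and 0.06 m and y of bead2_center in the frame of box between -0.075 and 0.075 m and x of bead3_center in the frame of box between -0.06 and 0.06 m and y of bead3_center in the frame of box between -0.075 and 0.075 m and x of bead4_center in the frame of box between -0.06 and 0.06 m and y of bead4_center in the frame of box between -0.075 and 0.075 m and x of bead5_center in the frame of box between -0.06 and 0.06 m and y of bead5_center in the frame of box between -0.075 and 0.075 m and x of bead6_center in the frame of box between -0.06 and 0.06 m and y of bead6_center in the frame of box between -0.075 and 0.075 m and x of bead7_center in the frame of box between -0.06 and 0.06 m and y of bead7_center in the frame of box between -0.075 and 0.075 m), for 0.2 s.
3. the lid is shut (value of joint lid below 0.06 rad), for 0.2 s.
At the end, for the whole second after the job is handed in: Every bead lies inside the box, the lid is shut (within 0.06 rad), the cup stands upright (within 0.12 rad) and at rest on the coaster within 30 mm of its middle, and every scrap rests inside the bin (all of step 2 and value of joint lid below 0.06 rad and horizontal distance between cup and coaster below 0.03 m and angle between cup's own z axis and vertical below 0.12 rad and height (world z) of cup below 0.012 m and linear speed of cup below 0.02 m/s and x of scrap0 in the frame of bin between -0.07 and 0.07 m and y of scrap0 in the frame of bin between -0.065 and 0.065 m and z of each of scrap0, scrap1, scrap2, scrap3, scrap4, scrap5 in the frame of bin below 0.075 m and linear speed of each of scrap0, scrap1, scrap2, scrap3, scrap4, scrap5 below 0.03 m/s and x of scrap1 in the frame of bin between -0.07 and 0.07 m and y of scrap1 in the frame of bin between -0.065 and 0.065 m and x of scrap2 in the frame of bin between -0.07 and 0.07 m and y of scrap2 in the frame of bin between -0.065 and 0.065 m and x of scrap3 in the frame of bin between -0.07 and 0.07 m and y of scrap3 in the frame of bin between -0.065 and 0.065 m and x of scrap4 in the frame of bin between -0.07 and 0.07 m and y of scrap4 in the frame of bin between -0.065 and 0.065 m and x of scrap5 in the frame of bin between -0.07 and 0.07 m and y of scrap5 in the frame of bin between -0.065 and 0.065 m); the robot touches nothing.
It fails at once if the thread is moved by more than 30 mm (distance of thread from where it was at the start of the episode above 0.03 m).
It fails at once if the pincushion is moved by more than 30 mm (distance of pincushion from where it was at the start of the episode above 0.03 m).
It fails at once if the scissors is moved by more than 30 mm (distance of scissors from where it was at the start of the episode above 0.03 m).
Of bead6, bead7 only 1 to 2 are there at a start; the rules pass over those that are not, and their reading is None.
Of scrap0, scrap1, scrap2, scrap3, scrap4, scrap5 only 4 to 6 are there at a start; the rules pass over those that are not, and their reading is None.
At some moment in a run one of scrap0, scrap1, scrap2, scrap3, scrap4, scrap5 may be knocked a few centimetres aside while the robot is not near it.
It also fails if it takes over 208 s, if anything falls off the work surface, if the arm or the gripper's body presses on something with over 40 N, if the wrist force passes 120 N, or if a joint passes its speed limit or range.

## Working session

There is one attempt and no reset: what is moved stays moved. The work goes in short steps, each a Python script; the robot and the scene stay as the last script left them, time stands still between calls to the robot, and variables do not carry over. Pictures are saved under pics/ and viewed, at most 14 in all, crops included, and the job is handed in when it is done.

```bash
mkdir -p pics; ls; python3 - <<'E'
from plant import r, vision, models, telemetry
import cv2, numpy as np
for c in ("top","side"):
    im=vision.snapshot(c); cv2.imwrite(f"pics/{c}0.png",im[:,:,::-1])
    k=vision.get_calibration(c); print(c,{a:np.round(b,3).tolist() for a,b in k.items()})
    for t in ["cup","coaster","box","lid_hinge","mat","bin","scrap0","scrap3","thread","pincushion","scissors","bead0_center"]:
        if c=="side" and t not in("cup","box","lid_hinge","bin"): continue
        print(t,[(np.round(d["at"],3).tolist(),round(d["score"],2)) for d in models.mark_of(t,c)][:7])
print(telemetry.current_t())
E
```

```text
pics
top {'fx': 443.034, 'fy': 443.034, 'cx': 277.82, 'cy': 204.482, 'position': [0.536, -0.06, 1.107], 'orientation': [-0.021, 0.713, -0.701, 0.019]}
cup [([0.575, 0.009, -0.001], 0.84)]
coaster [([0.454, 0.017, 0.001], 0.55)]
box [([0.506, 0.258, -0.002], 0.73), ([0.56, -0.005, 0.014], 0.49)]
lid_hinge [([0.514, 0.317, 0.055], 0.78), ([0.522, -0.176, 0.001], 0.36)]
mat []
bin [([0.48, -0.431, -0.001], 0.9), ([0.577, 0.03, 0.012], 0.69), ([0.582, 0.024, 0.021], 0.43)]
scrap0 [([0.518, -0.274, 0.001], 0.72), ([0.709, 0.323, 0.0], 0.66), ([0.606, -0.165, 0.002], 0.58), ([0.519, -0.178, 0.004], 0.51), ([0.424, -0.15, -0.001], 0.5)]
scrap3 [([0.518, -0.274, 0.001], 0.72), ([0.709, 0.323, 0.0], 0.66), ([0.606, -0.165, 0.002], 0.58), ([0.519, -0.178, 0.004], 0.51), ([0.424, -0.15, -0.001], 0.5)]
thread [([0.694, 0.115, 0.0], 0.75)]
pincushion [([0.602, -0.166, 0.004], 0.68), ([0.708, 0.33, -0.001], 0.65)]
scissors [([0.774, -0.254, -0.002], 0.92)]
bead0_center []
side {'fx': 484.932, 'fy': 484.932, 'cx': 274.99, 'cy': 211.822, 'position': [0.307, 0.804, 0.938], 'orientation': [0.063, -0.153, 0.91, -0.381]}
cup [([0.572, 0.01, 0.004], 0.62)]
box [([0.508, 0.263, 0.002], 0.57)]
lid_hinge [([0.516, 0.316, 0.055], 0.68)]
bin [([0.484, -0.431, -0.003], 0.97)]
0.9
```

View pics/top0.png

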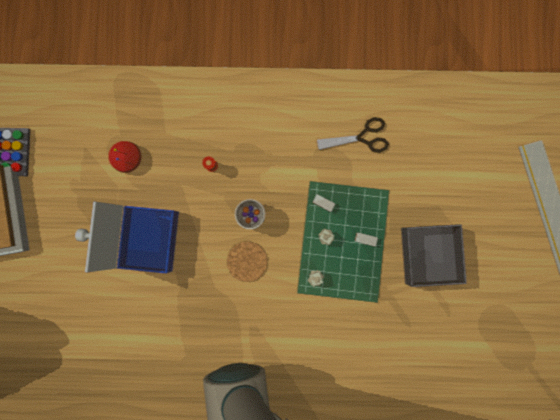

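View pics/side0.png

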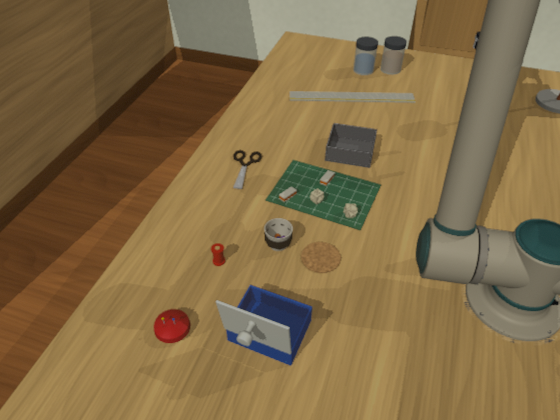

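The top view shows the cup at px (250,214), the coaster at (247,261), the box at (147,238) with its lid open to the left (+y), and the bin at (433,255). There are four scraps: foam offcuts at (323,203) and (366,240), balls at (326,237) and (316,279). The side view agrees. Next I'll check IK for a side grasp on the collar, the pour and the placing.

```bash
cat > h.py <<'E'
from plant import r, gripper_to, inverse_kinematics, vision, models, telemetry
import numpy as np, cv2
from scipy.spatial.transform import Rotation as R
def quat(M): q=M.as_quat(); return [q[3],q[0],q[1],q[2]]
def tool(yaw,pitch,roll=0,s=1):
    """approach: heading yaw, pitch below horizontal (deg); closing axis horizontal; then rolled about approach"""
    y,p=np.radians([yaw,pitch]); a=np.array([np.cos(y)*np.cos(p),np.sin(y)*np.cos(p),-np.sin(p)])
    c=s*np.array([-np.sin(y),np.cos(y),0]); M=np.column_stack([np.cross(c,a),c,a])
    return R.from_rotvec(a*np.radians(roll))*R.from_matrix(M)
def tcp(g,M): return np.array(g)-0.006*M.as_matrix()[:,2]   # grasp point -> TCP
def down(cl): return tool(cl-90,90)                         # tool down, closing axis heading cl (deg)
def snap(cam,name):
    k=vision.get_calibration(cam); im=vision.snapshot(cam); cv2.imwrite(f"pics/{name}.png",im[:,:,::-1]); return im,k
def marks(t,c): return [(np.round(d["at"],3).tolist(),round(d["score"],2)) for d in models.mark_of(t,c)]
E
python3 - <<'E'
from h import *
def ik(g,M):
    q=inverse_kinematics(tcp(g,M),quat(M)); return None if q is None else np.round(q,2).tolist()
for s in (1,-1):
  for p in (30,40):
    for yaw in (-20,0,20):
      print(s,p,yaw,'\n grasp',ik([.575,.009,.034],tool(yaw,p,0,s)),'\n pre',ik([.455,.009,.08],tool(yaw,p,0,s)),'\n place',ik([.454,.017,.039],tool(yaw,p,0,s)))
  for yaw in (0,15,30):
   for ro in (0,-60,-120,-140): print('pour',s,yaw,ro,ik([.50,.205,.14],tool(yaw,15,ro,s)))
E
```

```text
1 30 -20 
 grasp [0.18, 0.66, 2.57, 3.64, 1.12, 1.62] 
 pre None 
 place None
1 30 0 
 grasp [-0.24, 0.73, 2.69, 2.93, 1.32, 1.5] 
 pre None 
 place None
1 30 20 
 grasp [-0.6, 0.67, 2.59, 2.24, 1.12, 1.47] 
 pre None 
 place None
1 40 -20 
 grasp [0.12, 0.47, 2.45, 3.72, 0.69, 1.42] 
 pre [0.19, 0.28, 2.65, 3.8, 0.69, 1.39] 
 place None
1 40 0 
 grasp [-0.21, 0.47, 2.54, 2.9, 0.74, 1.61] 
 pre None 
 place None
1 40 20 
 grasp [-0.5, 0.47, 2.47, 2.14, 0.75, 1.79] 
 pre [-0.78, 0.27, 2.67, 1.84, 0.8, 1.83] 
 place None
pour 1 0 0 [0.68, 0.65, 2.69, 3.8, 1.47, 1.7]
pour 1 0 -60 [0.68, 0.65, 2.69, 3.8, 1.47, 0.65]
pour 1 0 -120 [0.68, 0.65, 2.69, 3.8, 1.47, -0.39]
pour 1 0 -140 [0.68, 0.65, 2.69, 3.8, 1.47, -0.74]
pour 1 15 0 None
pour 1 15 -60 None
pour 1 15 -120 None
pour 1 15 -140 None
pour 1 30 0 None
pour 1 30 -60 None
pour 1 30 -120 None
pour 1 30 -140 None
-1 30 -20 
 grasp [0.18, 0.66, 2.57, 3.64, 1.12, -1.52] 
 pre None 
 place None
-1 30 0 
 grasp [-0.24, 0.73, 2.69, 2.93, 1.32, -1.64] 
 pre None 
 place None
-1 30 20 
 grasp [-0.6, 0.67, 2.59, 2.24, 1.12, -1.67] 
 pre None 
 place None
-1 40 -20 
 grasp [0.12, 0.47, 2.45, 3.72, 0.69, -1.72] 
 pre [0.19, 0.28, 2.65, 3.8, 0.69, -1.75] 
 place None
-1 40 0 
 grasp [-0.21, 0.47, 2.54, 2.9, 0.74, -1.53] 
 pre None 
 place None
-1 40 20 
 grasp [-0.5, 0.47, 2.47, 2.14, 0.75, -1.35] 
 pre [-0.78, 0.27, 2.67, 1.84, 0.8, -1.31] 
 place None
pour -1 0 0 [0.68, 0.65, 2.69, 3.8, 1.47, -1.44]
pour -1 0 -60 [0.68, 0.65, 2.69, 3.8, 1.47, -2.49]
pour -1 0 -120 None
pour -1 0 -140 [0.68, 0.65, 2.69, 3.8, 1.47, 2.4]
pour -1 15 0 None
pour -1 15 -60 None
pour -1 15 -120 None
pour -1 15 -140 None
pour -1 30 0 None
pour -1 30 -60 None
pour -1 30 -120 None
pour -1 30 -140 None
```

```bash
python3 - <<'E'
from h import *
def ok(g,M):
    return inverse_kinematics(tcp(g,M),quat(M)) is not None
for p in (25,35,45,55):
  for yaw in range(-180,180,15):
    f=lambda s:''.join('.X'[ok(g,tool(yaw,p,0,s))] for g in ([.575,.009,.034],np.array([.575,.009,.06])-.1*np.array([np.cos(np.radians(yaw)),np.sin(np.radians(yaw)),0]),[.454,.017,.04],[.454,.017,.14]))
    pr=''.join('.X'[ok([.505,.235,.14],tool(yaw,15,ro))] for ro in (0,-60,-120,-150,60,120,150))
    print(p,yaw,f(1),f(-1),'pour15',pr)
E
```

```text
25 -180 XXXX XXXX pour15 XXXX.XX
25 -165 XXXX XXXX pour15 XXXXXXX
25 -150 XXXX XXXX pour15 XXXXX.X
25 -135 XXXX XXXX pour15 XXXXX.X
25 -120 XXXX XXXX pour15 XXXXX.X
25 -105 XXXX XXXX pour15 XXXXX..
25 -90 XXXX XXXX pour15 XXXXX..
25 -75 XXXX XXXX pour15 XXXXX..
25 -60 .... .... pour15 XXXXX.X
25 -45 .... .... pour15 .......
25 -30 XX.X XX.X pour15 .......
25 -15 X... X... pour15 .......
25 0 .... .... pour15 XXXXXXX
25 15 X... X... pour15 .......
25 30 XX.X XX.X pour15 .......
25 45 XXXX XXXX pour15 XXXXX.X
25 60 XXXX XXXX pour15 XXXX.XX
25 75 XXXX XXXX pour15 XXXX.XX
25 90 XXXX XXXX pour15 XXXX.XX
25 105 XXXX XXXX pour15 XXXX.XX
25 120 XXXX XXXX pour15 XXXX.XX
25 135 XXXX XXXX pour15 XXXX.XX
25 150 XXXX XXXX pour15 XXXX.XX
25 165 XXXX XXXX pour15 XXXX.XX
35 -180 XXXX XXXX pour15 XXXX.XX
35 -165 XXXX XXXX pour15 XXXXXXX
35 -150 XXXX XXXX pour15 XXXXX.X
35 -135 XXXX XXXX pour15 XXXXX.X
35 -120 XXXX XXXX pour15 XXXXX.X
35 -105 XXXX XXXX pour15 XXXXX..
35 -90 XXXX XXXX pour15 XXXXX..
35 -75 XXXX XXXX pour15 XXXXX..
35 -60 .X.X .X.X pour15 XXXXX.X
35 -45 .... .... pour15 .......
35 -30 X
[... 1263 characters left out ...]

55 -150 XXXX XXXX pour15 XXXXX.X
55 -135 XXXX XXXX pour15 XXXXX.X
55 -120 XXXX XXXX pour15 XXXXX.X
55 -105 XXXX XXXX pour15 XXXXX..
55 -90 XXXX XXXX pour15 XXXXX..
55 -75 XXXX XXXX pour15 XXXXX..
55 -60 XXXX XXX. pour15 XXXXX.X
55 -45 XX.X .... pour15 .......
55 -30 ...X .... pour15 .......
55 -15 X.XX X.XX pour15 .......
55 0 XXXX XXXX pour15 XXXXXXX
55 15 XXX. XXXX pour15 .......
55 30 XXX. XXXX pour15 .......
55 45 XXX. XXXX pour15 XXXXX.X
55 60 XXXX XXXX pour15 XXXX.XX
55 75 XXXX XXXX pour15 XXXX.XX
55 90 XXXX XXXX pour15 XXXX.XX
55 105 XXXX XXXX pour15 XXXX.XX
55 120 XXXX XXXX pour15 XXXX.XX
55 135 XXXX XXXX pour15 XXXX.XX
55 150 XXXX XXXX pour15 XXXX.XX
55 165 XXXX XXXX pour15 XXXX.XX
```

```bash
python3 - <<'E'
from h import *
M=tool(90,30); a=M.as_matrix()[:,2]
g=np.array([.574,.009,.034])
r.move_to(tcp(g-.12*a+[0,0,.10],M),quat(M)); gripper_to(.094)
r.move_l(tcp(g-.10*a+[0,0,.02],M))
print(telemetry.current_t(),np.round(telemetry.current_joints(),2))
im,k=snap("wrist","w1"); print({a:np.round(b,3).tolist() for a,b in k.items()})
print(marks("cup","wrist"))
E
```

```text
4.1083 [-0.71  0.72  1.56  0.72  1.67  2.19]
{'fx': 325.192, 'fy': 325.192, 'cx': 276.201, 'cy': 204.016, 'position': [0.575, -0.255, 0.117], 'orientation': [0.0, 0.001, 0.791, 0.612]}
[([0.709, 0.329, -0.005], 0.7), ([0.569, 0.011, 0.003], 0.67)]
```

View pics/w1.png

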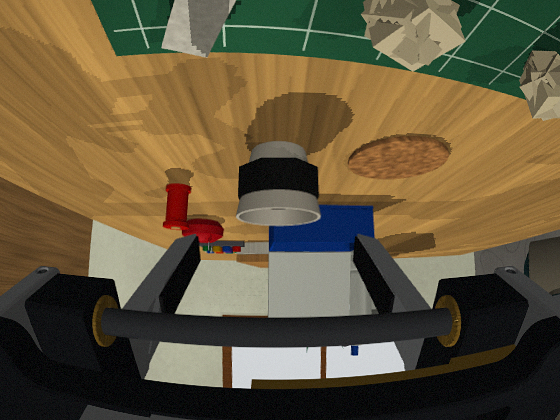

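The view is upside-down, so the camera sits under the tool and could hit the scraps. I'll flip the tool half a turn and crop in on the collar.

```bash
python3 - <<'E'
from h import *
M=tool(90,30,0,-1); a=M.as_matrix()[:,2]
g=np.array([.573,.009,.034])
r.move_l(telemetry.current_ee_pos()+np.array([0,-.02,.08]))
r.move_to(tcp(g-.12*a+[0,0,.10],M),quat(M))
r.move_l(tcp(g-.085*a+[0,0,.005],M))
print(telemetry.current_t(),np.round(telemetry.current_joints(),2))
im,k=snap("wrist","w2"); print({a:np.round(b,3).tolist() for a,b in k.items()})
print(marks("cup","wrist"))
c=im[120:340,170:390,::-1].astype(float); c=np.clip(c*2.2,0,255).astype(np.uint8)
cv2.imwrite("pics/w2c.png",cv2.resize(c,(600,600),interpolation=cv2.INTER_CUBIC))
E
```

```text
8.4833 [-0.69  0.74  1.59  0.73  1.63 -0.98]
{'fx': 325.192, 'fy': 325.192, 'cx': 276.201, 'cy': 204.016, 'position': [0.574, -0.165, 0.229], 'orientation': [-0.379, 0.925, -0.001, 0.0]}
[([0.571, 0.009, -0.0], 0.63)]
```

View pics/w2c.png

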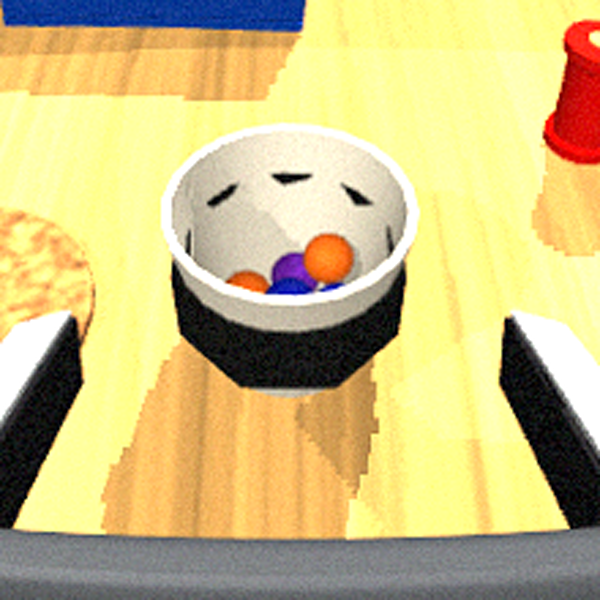

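The octagon's front flat faces the camera squarely (crop px 240–343, row 385). The pads straddle it symmetrically, so I'll grip and lift.

```bash
python3 - <<'E'
from h import *
M=tool(90,30,0,-1)
g=np.array([.573,.010,.033])
r.move_l(tcp(g,M),vel=.08,guard=8)
gripper_to(.05,25); print("open",telemetry.current_opening(),telemetry.current_finger_force())
r.move_l(tcp(g+[0,0,.15],M),vel=.12)
print(telemetry.current_wrist_force(),telemetry.current_opening())
q=inverse_kinematics(tcp([.465,.268,.16],M),quat(M)); print("above box",np.round(q,2))
for z in (.16,.145):
  M2=tool(105,5,0,-1); print(np.round(inverse_kinematics(tcp([.465,.268,z],M2),quat(M2)),2))
M3=tool(105,5,120,-1); print(np.round(inverse_kinematics(tcp([.465,.268,.145],M3),quat(M3)),2))
snap("side","s1"); print(telemetry.current_t())
E
```

```text
open 0.0657180754353948 25.00010504212696
[ 0.1382056  -0.49164098 -1.96738249] 0.0661182251084516
above box [-0.26  0.41  2.07  1.04  1.31 -0.91]
[-0.28  0.75  1.93  1.04  1.72 -1.18]
[-0.28  0.78  1.93  1.04  1.71 -1.2 ]
[-0.28  0.78  1.93  1.04  1.71  0.89]
11.8417
```

View pics/s1.png

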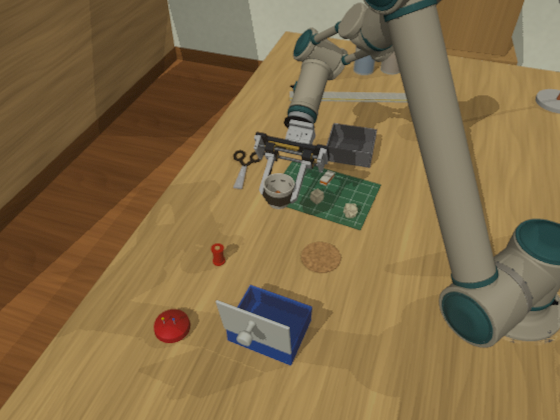

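The cup is held level, and the force of 1.97 N means eight beads. Now the pour.

```bash
python3 - <<'E'
from h import *
M=tool(90,30,0,-1); g=np.array([.465,.268,.18])
r.move_l(tcp([.465,.15,.20],M),vel=.15)
r.move_l(tcp(g,M),vel=.12)
for yaw,p,z in ((97,18,.165),(105,5,.15)):
    M=tool(yaw,p,0,-1); r.movej(inverse_kinematics(tcp([.465,.268,z],M),quat(M)))
for ro in range(20,135,12):
    M=tool(105,5,ro,-1); r.movej(inverse_kinematics(tcp([.465,.268,.15],M),quat(M))); r.hold(.15)
snap("side","s2"); snap("top","t2")
r.hold(1); print(telemetry.current_wrist_force(),telemetry.current_opening(),telemetry.current_t())
print(marks("bead0_center","side"),marks("bead0_center","top"))
a=cv2.imread("pics/s2.png")[240:400,180:380]; b=cv2.imread("pics/t2.png")[170:300,60:260]
cv2.imwrite("pics/p2.png",np.hstack([cv2.resize(a,(400,320)),cv2.resize(b,(400,320))]))
E
```

```text
[ 0.63406687  0.22476977 -0.21079862] 0.06585072523623486 20.8833
[([0.562, 0.232, 0.01], 0.42)] []
```

View pics/p2.png

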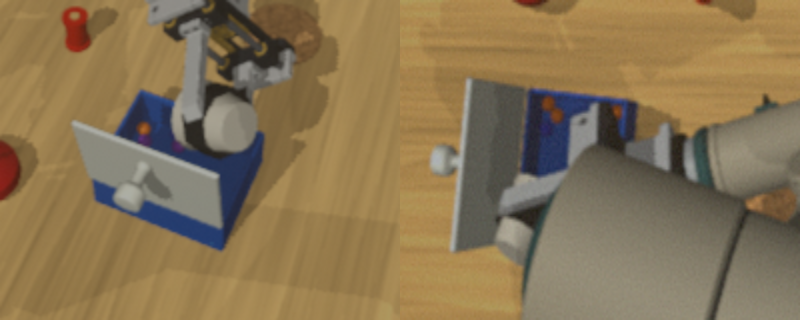

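Beads are visible in the box. I'll right the cup, weigh it and inspect.

```bash
python3 - <<'E'
from h import *
M=tool(105,5,145,-1); r.movej(inverse_kinematics(tcp([.465,.268,.15],M),quat(M))); r.hold(.5)
for ro in (60,0):
    M=tool(105,5,ro,-1); r.movej(inverse_kinematics(tcp([.465,.268,.16],M),quat(M)))
M=tool(90,30,0,-1); r.movej(inverse_kinematics(tcp([.465,.268,.19],M),quat(M)))
r.move_l(tcp([.465,.08,.19],M),vel=.18); r.hold(.3)
print(telemetry.current_wrist_force(),telemetry.current_opening(),telemetry.current_t())
im,k=snap("side","s3"); im2,_=snap("top","t3"); im3,_=snap("wrist","w3")
a=im[230:370,190:330,::-1]; b=im2[180:300,70:190,::-1]; c=im3[120:340,150:410,::-1]
R_=lambda x:cv2.resize(x,(390,390),interpolation=cv2.INTER_CUBIC)
cv2.imwrite("pics/p3.png",np.hstack([R_(a),R_(b)]))
cv2.imwrite("pics/p3w.png",cv2.resize(c,(650,550)))
E
```

```text
[-0.3681207  -0.44132932 -1.12909577] 0.06535978785842475 26.1917
```

View pics/p3.png

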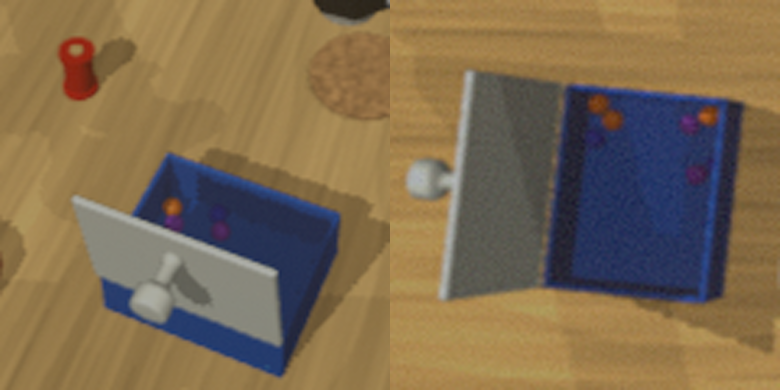

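View pics/p3w.png

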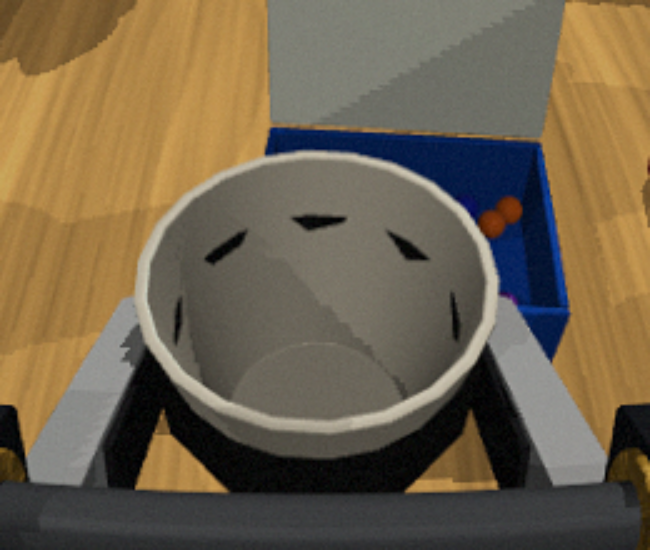

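The cup is empty (1.13 N) and the beads lie inside the box with none outside. Next, place the cup on the coaster and shut the lid.

```bash
python3 - <<'E'
from h import *
M=tool(90,30,0,-1); a=M.as_matrix()[:,2]
g=np.array([.454,.017,.039])
r.move_l(tcp(g+[0,0,.05],M),vel=.15)
print("touch",r.move_l(tcp(g-[0,0,.004],M),vel=.03,guard=4),telemetry.current_ee_pos())
gripper_to(.094)
r.move_l(telemetry.current_ee_pos()-.10*a,vel=.15)
r.move_l(telemetry.current_ee_pos()+np.array([0,-.02,.18]),vel=.2)
gripper_to(0)
snap("top","t4"); print("cup",marks("cup","top"),"coaster",marks("coaster","top"),telemetry.current_t())
H=np.array([.515,.3165,.055]); w=np.radians(7); bx=np.array([np.sin(w),np.cos(w),0]); by=np.array([-np.cos(w),np.sin(w),0]); z=np.array([0,0,1])
n=r.nose_length
def P(th,rho=.1,ex=0):
    return H+.045*by+rho*(-bx*np.cos(th)+z*np.sin(th))+(bx*np.sin(th)+z*np.cos(th))*(.006+.008*np.sin(th)+ex)+n*z
for cl in (-7,173):
    Md=down(cl); print(cl,[None if (q:=inverse_kinematics(P(t),quat(Md))) is None else np.round(q,1).tolist() for t in (2.2,1,0)])
E
```

```text
touch True [0.45405753 0.01192812 0.04101467]
cup [([0.453, 0.016, 0.004], 0.78)] coaster [([0.453, 0.016, 0.003], 0.97)] 32.9083
-7 [[0.6, 0.4, 1.5, -0.0, 1.2, 0.7], [0.4, 0.3, 1.7, -0.0, 1.2, 0.5], [0.3, 0.3, 1.9, -0.0, 1.0, 0.4]]
173 [[0.6, 0.4, 1.5, 0.0, 1.2, -2.4], [0.4, 0.3, 1.7, 0.0, 1.2, -2.6], [0.3, 0.3, 1.9, 0.0, 1.0, -2.7]]
```

```bash
python3 - <<'E'
from h import *
H=np.array([.515,.3165,.055]); w=np.radians(7); bx=np.array([np.sin(w),np.cos(w),0]); by=np.array([-np.cos(w),np.sin(w),0]); z=np.array([0,0,1])
n=r.nose_length
def P(th,rho=.1):
    return H+.045*by+rho*(-bx*np.cos(th)+z*np.sin(th))+(bx*np.sin(th)+z*np.cos(th))*(.006+.008*np.sin(th))+n*z
Md=down(-7); q=quat(Md)
s=P(2.2)+.02*bx; s[2]=P(1.7)[2]
r.move_to([.40,.10,.36],q)
r.move_to(s+[0,0,.16],q)
r.move_l(s,vel=.15)
for th in np.arange(1.9,.05,-.15):
    hit=r.move_l(P(th),vel=.08,guard=25)
    if hit: print("hit",round(th,2),telemetry.current_wrist_force()); break
f0=telemetry.current_wrist_force()
p=P(0); p[2]-=.006
print("press",r.move_l(p,vel=.03,guard=18),f0,telemetry.current_wrist_force(),np.round(telemetry.current_ee_pos()-n*z,4)); r.hold(.4)
r.move_l(p+[0,0,.2],vel=.2)
r.move_to([.45,-.05,.40],q)
im,_=snap("side","s5"); im2,_=snap("top","t5"); print(telemetry.current_t())
R_=lambda x:cv2.resize(x,(390,390),interpolation=cv2.INTER_CUBIC)
cv2.imwrite("pics/p5.png",np.hstack([R_(im[200:380,190:370,::-1]),R_(im2[180:380,60:260,::-1])]))
E
```

```text
press True [ 0.18559685 -0.07651868 -0.20080064] [-1.92079274 -0.38759369  8.79138078] [0.4588 0.2234 0.0616]
44.4667
```

View pics/p5.png

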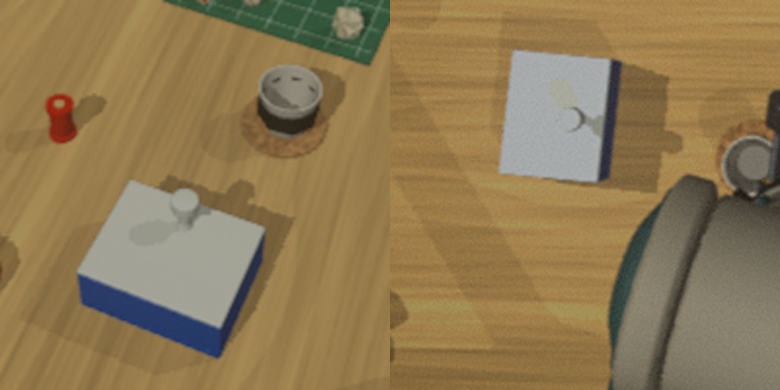

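The lid is shut (tip stopped at 61.6 mm as expected) and the cup stands on the coaster. Now the scraps.

```bash
cat >> h.py <<'E'
def px2w(uv,k,z,fish=True):
    u=np.array(uv,float)-[k["cx"],k["cy"]]; rr=np.linalg.norm(u)
    if fish: t=rr/k["fx"]; d=np.array([*(u/max(rr,1e-9)*np.sin(t)),np.cos(t)])
    else: d=np.array([*(u/k["fx"]),1])
    q=k["orientation"]; d=R.from_quat([q[1],q[2],q[3],q[0]]).apply(d); p=np.array(k["position"])
    return p+d*(z-p[2])/d[2]
def look(cam,name):
    """scraps: list of (kind, xy, heading of long side deg)"""
    im,k=snap(cam,name); out=[]
    for t in ("scrap0","scrap3"):
        for d in models.regions_of(t,cam):
            c=max(cv2.findContours(d["pixels"].astype(np.uint8),0,2)[0],key=cv2.contourArea)[:,0]
            w=np.array([px2w(u,k,.015,cam=="wrist")[:2] for u in c])
            if len(w)<4: continue
            (x,y),(A,B),an=cv2.minAreaRect((w*1000).astype(np.float32))
            if A<B: A,B,an=B,A,an+90
            out.append((t,round(d["score"],2),round(x/1e3,3),round(y/1e3,3),round(A),round(B),round((an+90)%180-90)))
    return out
E
python3 - <<'E'
from h import *
M=down(0)
r.move_to([.48,-.20,.30],quat(M)); gripper_to(.07)
for o in look("wrist","w6"): print(o)
print(marks("scrap0","wrist"),marks("scrap3","wrist"),marks("bin","wrist"),telemetry.current_t())
E
```

```text
('scrap0', 0.96, 0.603, -0.167, 52, 30, 64)
('scrap0', 0.95, 0.551, -0.169, 36, 35, 46)
('scrap0', 0.85, 0.421, -0.15, 37, 35, -1)
('scrap0', 0.83, 0.517, -0.271, 53, 25, 76)
('scrap0', 0.46, 0.451, 0.015, 80, 56, -2)
('scrap3', 0.96, 0.603, -0.167, 52, 30, 64)
('scrap3', 0.95, 0.551, -0.169, 36, 35, 46)
('scrap3', 0.85, 0.421, -0.15, 37, 35, -1)
('scrap3', 0.83, 0.517, -0.271, 53, 25, 76)
('scrap3', 0.46, 0.451, 0.015, 80, 56, -2)
[([0.52, -0.273, 0.002], 0.94), ([0.608, -0.166, 0.006], 0.93), ([0.551, -0.17, 0.004], 0.87), ([0.421, -0.146, 0.006], 0.78)] [([0.52, -0.273, 0.002], 0.94), ([0.608, -0.166, 0.006], 0.93), ([0.551, -0.17, 0.004], 0.87), ([0.421, -0.146, 0.006], 0.78)] [([0.482, -0.429, -0.001], 0.59)] 46.675
```

View pics/w6.png

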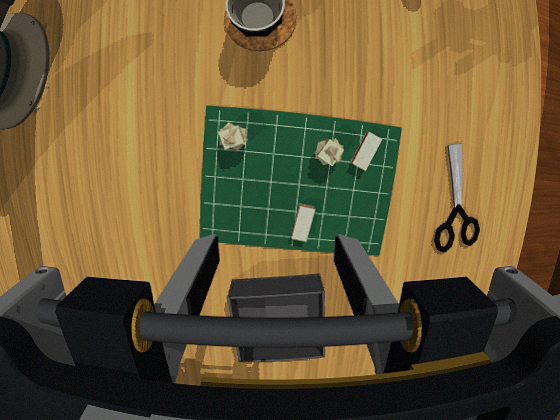

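The wrist view shows the ball near (330,152) has moved about 3 cm (it was the one knocked). The four scraps are well apart, so I'll pick them one by one.

```bash
cat >> h.py <<'E'
def pick(x,y,cl,op,gz,dx,dy,bin_=(.481,-.430)):
    def best(p,c):
        qs=[(inverse_kinematics(p,quat(down(k))),k) for k in (c,c-180,c+180)]
        qs=[(q,k) for q,k in qs if q is not None]; return min(qs,key=lambda t:abs(t[0][5]))[1]
    c=best([x,y,.13],cl); M=down(c)
    r.move_to([x,y,.13],quat(M)); gripper_to(op)
    print("hit",r.move_l([x,y,gz+.006],vel=.12,guard=6))
    gripper_to(0,8); o=telemetry.current_opening()
    r.move_l([x,y,.15],vel=.2)
    b=np.array([bin_[0]+dx,bin_[1]+dy]); M=down(best([*b,.13],0))
    r.move_to([*b,.15],quat(M)); o2=telemetry.current_opening()
    r.move_l([*b,.052+.025],vel=.15); gripper_to(min(o2+.022,.09))
    r.move_l([*b,.15],vel=.2); print("grip",round(o,4),round(o2,4),round(telemetry.current_t(),1))
E
python3 - <<'E'
from h import *
pick(.551,-.169,90,.062,.028,-.015,-.03)
pick(.605,-.1665,-26,.05,.024,.02,.025)
pick(.4215,-.149,90,.065,.028,-.02,.028)
pick(.519,-.272,-14,.05,.024,.02,-.02)
r.move_to([.48,-.20,.30],quat(down(0)))
for o in look("wrist","w7"): print(o)
snap("top","t7")
E
```

```text
hit False
grip 0.0353 0.0352 54.2
hit True
grip 0.0217 0.0219 60.7
hit False
grip 0.0364 0.036 68.5
hit True
grip 0.0219 0.0219 74.2
('scrap0', 0.79, 0.503, -0.412, 37, 23, -89)
('scrap0', 0.5, 0.459, -0.406, 36, 23, 1)
('scrap3', 0.79, 0.503, -0.412, 37, 23, -89)
('scrap3', 0.5, 0.459, -0.406, 36, 23, 1)
```

View pics/w7.png

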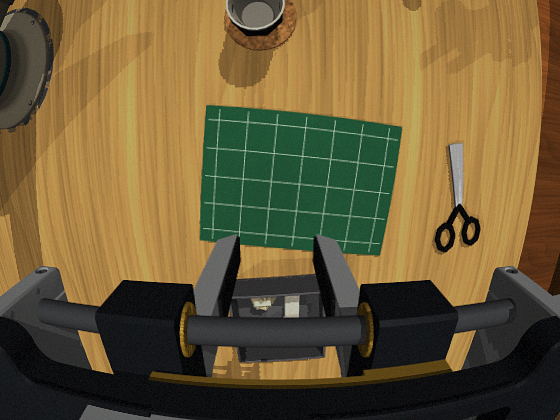

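The mat is clear. One last look from above, with the arm moved aside, to check the bin and the cup.

```bash
python3 - <<'E'
from h import *
r.move_to([.30,-.20,.35],quat(down(0)))
im,_=snap("top","t8"); print("cup",marks("cup","top"),"coaster",marks("coaster","top"),"scrap",marks("scrap0","top"),"bin",marks("bin","top"))
R_=lambda x:cv2.resize(x,(390,390),interpolation=cv2.INTER_CUBIC)
cv2.imwrite("pics/p8.png",np.hstack([R_(im[205:305,385:485,::-1]),cv2.resize(im[110:310,70:290,::-1],(400,390))]))
E
```

```text
cup [([0.451, 0.014, 0.003], 0.87)] coaster [([0.456, 0.018, 0.002], 0.69)] scrap [([0.502, -0.404, 0.006], 0.68), ([0.503, -0.455, 0.011], 0.61), ([0.46, -0.406, 0.01], 0.51), ([0.466, -0.465, 0.006], 0.45)] bin [([0.482, -0.432, -0.0], 0.75)]
```

View pics/p8.png

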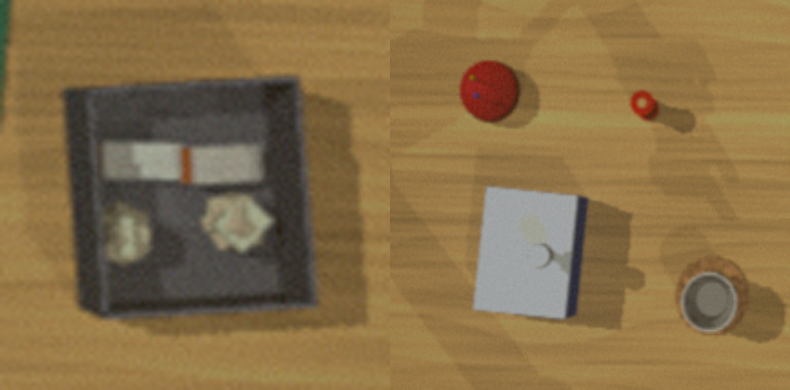

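All four scraps lie in the bin, the lid is shut, and the cup is central on the coaster.

```bash
python3 -c "
from plant import r
print(r.sign_off())"
```

```text
the job is handed in; nothing more can be done
None
```

The job is handed in: by the last pictures the cup is empty and upright on the coaster, the beads are in the shut box, and all four scraps are in the bin; the hand-in gave no verdict.

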